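# Load the flower die and crank it through the petal press

### The job

Take the die with the five-petal flower on its face out of the wooden rack and lay it flat, face up, in the seat of the press's sliding bed. Then take the crank by its loose wooden sleeve and wind it anticlockwise (seen from above), never letting go of the sleeve on the way, until the bed has carried the die right under the roller to the far end stop; then let go. Leave the other two dies in the rack and do not upset or shift the other things on the table.

Things in the scene. Friction and masses are not known exactly. Their poses are not given: they have to be found in the camera images.
- flower_die_mid (a point): centre of the flower die, a loose aluminium block 66 mm long (its y) x 52 mm wide (its x) x 26 mm high (z up), 0.17 to 0.34 kg; a dark five-petal flower relief (2 to 3 mm high, look only) on top. This point is half-way up, 13 mm over its underside. Either way round about z fits the bed. It starts in one of the rack's three slots.
- leaf_die_mid (a point): centre of another die of the same block size with a long leaf relief; stays in the rack
- ring_die_mid (a point): centre of another die of the same block size with a round ring relief; stays in the rack
- rack: fixed wooden rack 214 x 78 mm, origin under its centre; x runs along three slots at x = -69, 0, +69 mm. Floor 4 mm thick. Upright walls 8 mm thick, tops 36 mm above the table, stand 4 to 5 mm from the 66 mm faces of the dies: no room for fingers there. The +y and -y ends are open, so a die is gripped here across its 66 mm length.
- bed_seat (a point): centre of the seat floor on the sliding bed, 20 mm above the table; y = travel, towards the roller; x = towards the crank side; z up. Seat 74 mm in x, 60 mm in y. Walls on both x sides rise 28 mm over the floor, leaving no room for fingers; the y ends have only 6 mm high lips. So the die goes in with its 66 mm length along x, held across its 52 mm width.
- press: fixed grey press, origin on the table under the roller, axes as the bed. Base 124 x 400 x 10 mm. Bridge at the origin 136 mm (x) x 46 mm (y), 100 mm tall; roller 29.5 mm over the seat floor: a die not seated flat jams. The seat starts 97 to 120 mm before the roller (-y), ends 114 mm past it. Gearbox 80 x 90 mm, 75 mm tall, at x = +115 mm, y = 0.
- crank_axis (a point): point on the crank's upright shaft (x = +115 mm, y = 0 on the press), at the height of the middle of the sleeve, 135 mm above the table. It turns with the crank: the sleeve lies along its -y.
- grip_sleeve: the crank's wooden grip sleeve, upright, 74 mm tall, 26 to 30 mm in diameter, spinning freely on its pin; origin at its centre, 135 mm above the table and 60 mm from the crank's axis; the crank's arm is under it, top at 94 mm. It can be pinched from above and led round the circle without turning the wrist. Turning takes about 4 to 12 N.
- crank (a joint): crank angle in rad, growing anticlockwise seen from above; starts between 0 and 1.0; the end stop is at 10.0 (about one and a half turns). The bed moves 23.4 mm per rad. The crank stays where it is left.
- tub_mid (a point): centre of a round blue glue tub with black lid, 98 mm in diameter, 74 mm tall; bystander
- tape_mid (a point): centre of a tape roll lying flat, 90 mm in diameter, 24 mm tall; bystander
- stem_jar_mid (a point): centre of a glass jar, 76 mm in diameter, 100 mm tall, with copper stems standing to 200 mm; bystander
- bowl_mid (a point): centre of a white bowl, 110 mm in diameter, 45 mm tall; bystander
- mallet_mid (a point): point on the handle of a wooden mallet lying flat along its x, 20 mm over the table; handle from x = -70 mm, head (85 mm wide, 40 mm thick) at x = +90 mm; bystander
- spool_mid (a point): centre of a standing wooden spool, 64 mm in diameter, 60 mm tall; bystander
Not all that is in view belongs to the job. What is shaped like the part that bears flower_die_mid but purple or red is not meant.

How it is judged (in metres and radians):
On the way, in this order (a step that is already met when the one before it is completed fails the run):
1. the flower die lies flat in the bed's seat, let go, before the crank is turned (x of flower_die_mid in the frame of bed_seat between -0.007 and 0.007 m and y of flower_die_mid in the frame of bed_seat between -0.007 and 0.007 m and z of flower_die_mid in the frame of bed_seat between 0.009 and 0.017 m and angle between flower_die_mid's own z axis and vertical below 0.1 rad and angle between the y axis of flower_die_mid and the x axis of bed_seat, either way round below 0.2 rad and distance between the grasp point and flower_die_mid above 0.05 m and value of joint crank below 2 rad), for 0.2 s.
2. the crank is being turned with its sleeve held, the die riding in the bed (x of flower_die_mid in the frame of bed_seat between -0.007 and 0.007 m and y of flower_die_mid in the frame of bed_seat between -0.007 and 0.007 m and z of flower_die_mid in the frame of bed_seat between 0.009 and 0.017 m and angle between flower_die_mid's own z axis and vertical below 0.1 rad and angle between the y axis of flower_die_mid and the x axis of bed_seat, either way round below 0.2 rad and contact force between the fingers and grip_sleeve above 1 N and value of joint crank above 4 rad), for 0.05 s.
3. most of the way round, the sleeve still held, the die past the roller (x of flower_die_mid in the frame of bed_seat between -0.007 and 0.007 m and y of flower_die_mid in the frame of bed_seat between -0.007 and 0.007 m and z of flower_die_mid in the frame of bed_seat between 0.009 and 0.017 m and angle between flower_die_mid's own z axis and vertical below 0.1 rad and angle between the y axis of flower_die_mid and the x axis of bed_seat, either way round below 0.2 rad and contact force between the fingers and grip_sleeve above 1 N and value of joint crank above 8 rad), for 0.05 s.
At the end, for the whole second after the job is handed in: The flower die lies flat and face up in the bed's seat (within 7 mm of its centre each way), the bed is at the far end stop (crank beyond 9.3 of 10.0 rad) and still, and the gripper has let go of the sleeve and stands more than 50 mm from it (x of flower_die_mid in the frame of bed_seat between -0.007 and 0.007 m and y of flower_die_mid in the frame of bed_seat between -0.007 and 0.007 m and z of flower_die_mid in the frame of bed_seat between 0.009 and 0.017 m and angle between flower_die_mid's own z axis and vertical below 0.1 rad and angle between the y axis of flower_die_mid and the x axis of bed_seat, either way round below 0.2 rad and value of joint crank above 9.3 rad and velocity of joint crank between -0.1 and 0.1 rad/s and distance between the grasp point and grip_sleeve above 0.05 m); the robot touches nothing.
It fails at once if the sleeve is let go part-way through the winding (crank between 2 and 9.1 rad) (value of joint crank between 2 and 9.1 rad and contact force between the fingers and grip_sleeve below 0.05 N).
It fails at once if another die is moved more than 30 mm (distance of any of leaf_die_mid, ring_die_mid from where it was at the start of the episode above 0.03 m).
It fails at once if a bystander is moved more than 40 mm (distance of any of tub_mid, tape_mid, stem_jar_mid, bowl_mid, mallet_mid, spool_mid from where it was at the start of the episode above 0.04 m).
It fails at once if a standing bystander is tipped over (angle between any of tub_mid, stem_jar_mid, bowl_mid, spool_mid's own z axis and vertical above 0.6 rad).
It also fails if it takes over 72 s, if anything falls off the work surface, if the arm or the gripper's body presses on something with over 40 N, if the wrist force passes 120 N, or if a joint passes its speed limit or range.

### The arm

A 7-joint arm with a two-finger parallel gripper is mounted at the origin on the work surface. World frame = base frame: x ahead of the robot, y to its left, z up, the work surface at z = 0. Lengths are in mm, angles in rad, forces in N, time in s.
With the tool pointing down it reaches from about 425 to 800 mm from the base axis. Payload 8.3 kg.
Tool frame: the origin (TCP) lies at the very end of the fingers, on their centre line; the grasp point (between the pads) lies 19 mm behind it; z points along the fingers, y is the direction in which the jaws open and shut (so a half turn about z gives the same grasp; the last joint's range is limited). The gripper opens to 85 mm and grips with 20 to 120 N. Pads are 22 mm wide; open, the fingers measure 114 mm over their backs; the gripper's body (76 mm by 85 mm) begins 54 mm behind the grasp point. The pads swing forward as they close: fully open they stand 13 mm farther back than shut.
Start: joints at [1.144, 0.383, 0.016, 1.37, -0.006, 1.388, -0.046], TCP at [222.428, -584.062, 231.279] pointing down, gripper open.
Joint ranges: [-2.95, 2.95], [-0.25, 2.06], [-1.52, 1.56], [0.18, 2.33], [-1.44, 4.58], [0.02, 2.06], [-3.01, 3.01]. Speed limits (rad/s): [2.39, 2.39, 3.01, 3.01, 3.14, 3.14, 3.14].

### API

Orientations are given as a 3x3 rotation matrix whose columns are the frame's x, y, z axes.
In Python, from rig import get_state, imaging, r gives the robot as it stands.
- The arm moves only by the shell command python3 -m creep 'ROWS' [OPENING]. ROWS is JSON, a list of rows, each a list of 2 entries, a list of its own where there are three numbers: the shift along the tool's x, y, z in cm, then the turn about the tool's z in degrees. In form: [[[tx, ty, tz], roll], ...]. A call has 1 to 12 rows; each row is the pose to reach, as a shift and turn from the pose measured when the call began, along the tool's axes at that moment; what a row does not reach only later rows make up. A row lasts 1/8 s, in which the tool goes at most 62.5 mm and 10.7 degrees, less where a joint would pass 70% of its speed; a pose out of reach is approached as far as the arm can. A call with a gripper value outside its range is refused whole. OPENING is the closure, from 0 (fully open) to 1 (shut), set as the call begins (- or left out, the last holds). The fingers move at their own pace and stop on an object; the grip force is fixed at half the most. Time passes only in rows, so rows that repeat a pose let the fingers close. It gives the time, the measured TCP pose, the force and the opening at its end, in the units of the state.
- get_state(): the state, without advancing time (a new reading comes with each control period).
- imaging.read_camera(name): name is "scene" or "side" or "wrist"; returns a dict with "frame" (480x640x3 uint8, red, green, blue), "camera_matrix" (3x3 intrinsics, pixels), "origin" and "rotation" of the camera in the world. Camera axes: x right, y down, z forward; pixel columns grow to the right and rows downward; lengths in mm; the calibration is good to about 2 mm. A picture is of the moment at which its call begins. There is no depth.
- r.close_job(): hands the job in, once; it reports no verdict.
The state is a dict: "clock": time; "joints": joint angles; "dq": joint speeds; "effort": joint torques, N m; "tcp_pos": TCP position; "tcp_rot": TCP orientation; "ft_force": force on the tool from outside, world axes, zero at the start; "torque": the same for the moment, N m; "gripper_width": opening from 0.0 (shut) to 1.0 (fully open).
Only numpy, scipy, OpenCV 4.12 (cv2) and the standard library are available. Lean on these libraries where they do the work, as an engineer would, in place of code of your own. Each camera call takes 0.05 s, during which the arm holds its last target.

## Working session

There is one attempt and no reset: what is moved stays moved. The work goes in short steps, Python scripts to look and compute and a shell command to move; the robot and the scene stay as the last step left them, time stands still between calls to the robot, and variables do not carry over. Pictures are saved under pics/ and viewed, and the job is handed in when it is done.

```bash
ls; mkdir -p pics; python3 - <<'E'
from rig import get_state, imaging
import cv2
s=get_state()
for k in s: print(k,s[k])
for n in ("scene","side","wrist"):
    c=imaging.read_camera(n); cv2.imwrite(f"pics/{n}0.png",c["frame"][:,:,::-1])
    print(n,c["camera_matrix"],c["origin"],c["rotation"])
E
```

```text
pics
clock 0.0
joints [ 1.14410798  0.38428695  0.01636513  1.37115796 -0.00627922  1.38819588
 -0.04649539]
dq [0.00057202 0.00023478 0.00052761 0.00083464 0.000225   0.00022201
 0.00113695]
effort [ 7.58185924e-04 -6.27602434e+01  8.44702162e-01 -3.71821547e+01
  1.65204064e-02  1.43459940e-02 -6.68448797e-05]
tcp_pos [ 222.23786434 -583.61459521  230.24667062]
tcp_rot [[ 9.34526971e-01  3.55891499e-01 -7.62723364e-04]
 [ 3.55892312e-01 -9.34525147e-01  1.84714932e-03]
 [-5.53994238e-05 -1.99765824e-03 -9.99998003e-01]]
ft_force [-0.31755937  0.90965542  0.0827938 ]
torque [ 0.01860239 -0.02550538 -0.05501927]
gripper_width 1.0007418950393348
scene [[435.42343098   0.         316.16185809]
 [  0.         435.42343098 230.27535782]
 [  0.           0.           1.        ]] [770.33110279 462.01716213 991.68606446] [[-0.86216378  0.4385918  -0.25359582]
 [ 0.50649905  0.73482182 -0.45110488]
 [-0.01150316 -0.51737233 -0.85568309]]
side [[486.42886773   0.         325.32808263]
 [  0.         486.42886773 238.35040813]
 [  0.           0.           1.        ]] [ 448.01456203 -614.36724415  896.066774  ] [[ 0.99433181 -0.08788307  0.05983993]
 [-0.10617551 -0.79128597  0.60215718]
 [-0.00556892 -0.60509757 -0.79613184]]
wrist [[383.78544811   0.         321.05016636]
 [  0.         383.78544811 246.17077849]
 [  0.           0.           1.        ]] [ 296.45971571 -554.9021631   373.0415097 ] [[ 0.35695369 -0.88825461 -0.28911556]
 [-0.93411865 -0.34026445 -0.10790021]
 [-0.00253289  0.30858361 -0.95119385]]
```

View pics/scene0.png

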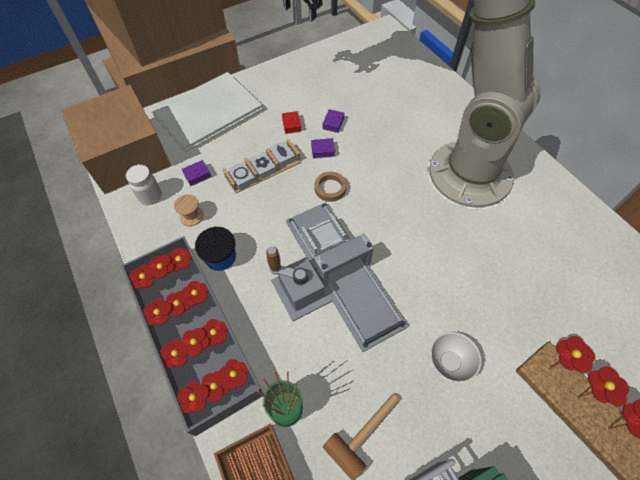

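View pics/side0.png

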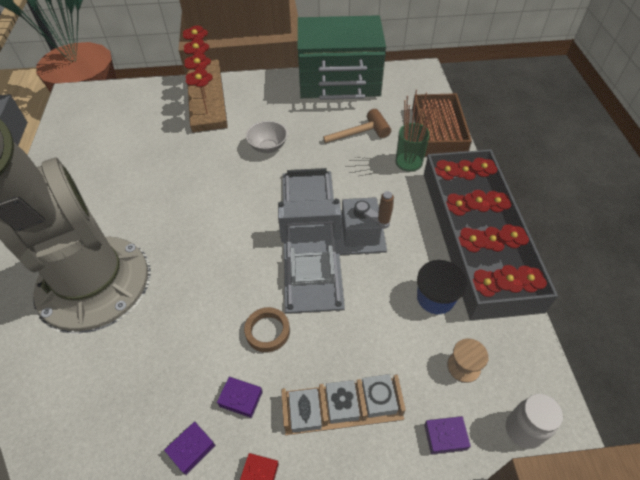

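View pics/wrist0.png

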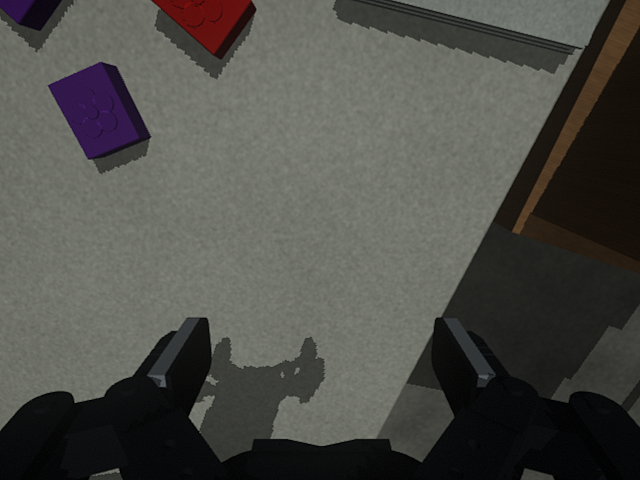

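The flower die is in the middle slot (side ≈ (344,399), scene ≈ (263,161)). The crank sleeve is at side ≈ (386,208), scene ≈ (273,259). Next I'll enlarge the crops.

```bash
python3 - <<'E'
import cv2,numpy as np
a=cv2.imread("pics/side0.png");b=cv2.imread("pics/scene0.png")
def crop(im,x,y,w,h,k,n):
    c=cv2.resize(im[y:y+h,x:x+w],None,fx=k,fy=k,interpolation=cv2.INTER_CUBIC)
    for i in range(0,w,10):
        cv2.line(c,(i*k,0),(i*k,6 if i%50 else 14),(0,0,255),1)
        if i%20==0: cv2.putText(c,str(x+i),(i*k,24),0,.4,(0,0,255),1)
    for i in range(0,h,10):
        cv2.line(c,(0,i*k),(6,i*k),(0,0,255),1)
        if i%20==0: cv2.putText(c,str(y+i),(8,i*k+4),0,.4,(0,0,255),1)
    cv2.imwrite("pics/"+n,c)
crop(a,270,360,150,85,5,"c1.png")
crop(a,260,160,150,160,4,"c2.png")
crop(b,210,130,110,70,7,"c3.png")
crop(b,250,190,170,165,4,"c4.png")
E
```

```text
(no output)
```

View pics/c1.png

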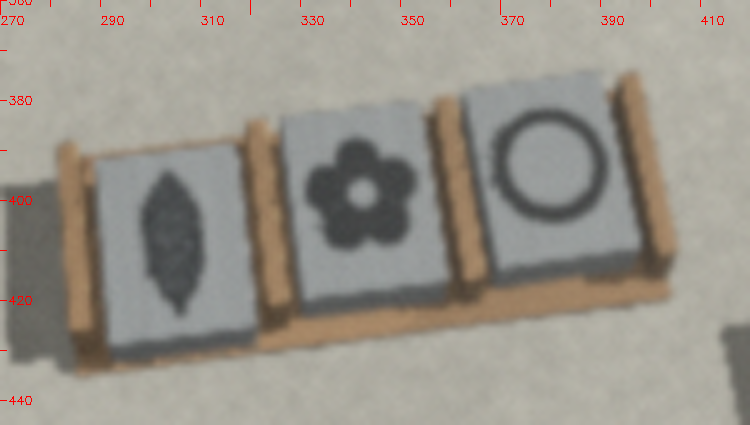

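View pics/c2.png

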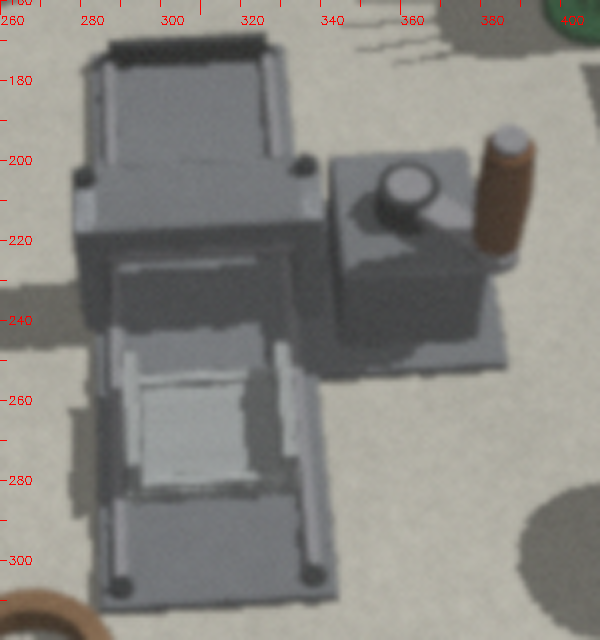

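View pics/c3.png

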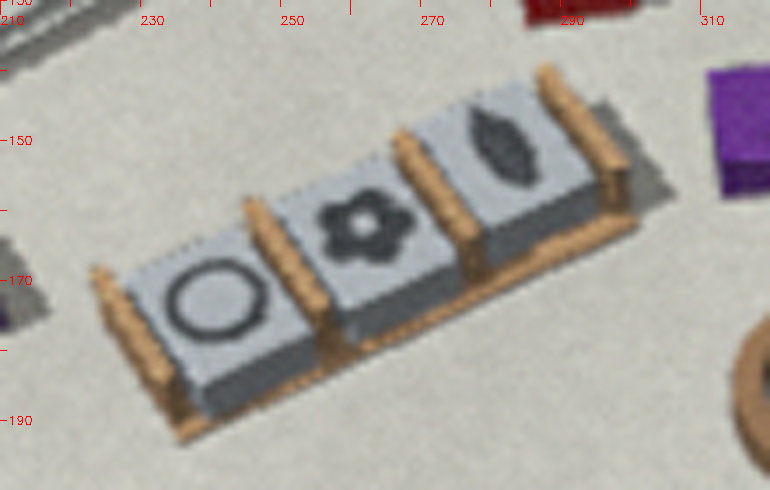

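View pics/c4.png

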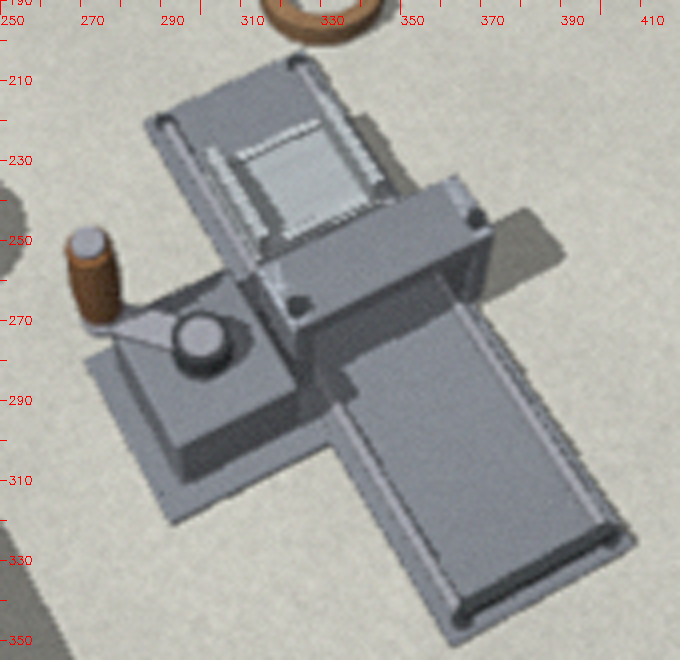

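```bash
cat > h.py <<'E'
import numpy as np, cv2
from scipy.optimize import least_squares
K={"scene":(435.42343098,316.16185809,230.27535782),"side":(486.42886773,325.32808263,238.35040813)}
O={"scene":np.array([770.33110279,462.01716213,991.68606446]),"side":np.array([448.01456203,-614.36724415,896.066774])}
R={"scene":np.array([[-0.86216378,0.4385918,-0.25359582],[0.50649905,0.73482182,-0.45110488],[-0.01150316,-0.51737233,-0.85568309]]),
"side":np.array([[0.99433181,-0.08788307,0.05983993],[-0.10617551,-0.79128597,0.60215718],[-0.00556892,-0.60509757,-0.79613184]])}
def proj(c,P):
    q=R[c].T@(np.asarray(P,float)-O[c]); f,cx,cy=K[c]; return np.array([f*q[0]/q[2]+cx,f*q[1]/q[2]+cy])
def atz(c,u,v,z):
    f,cx,cy=K[c]; d=R[c]@np.array([(u-cx)/f,(v-cy)/f,1]); return O[c]+d*(z-O[c][2])/d[2]
def fit(obs,x0):  # obs: (cam, local pt, (u,v)); x0 = x,y,yaw
    def P(x,l): c,s=np.cos(x[2]),np.sin(x[2]); return [x[0]+c*l[0]-s*l[1],x[1]+s*l[0]+c*l[1],l[2]]
    f=lambda x: np.concatenate([proj(c,P(x,l))-np.array(u) for c,l,u in obs])
    r=least_squares(f,x0,x_scale=[10,10,.1],loss="soft_l1"); return r.x,f(r.x).reshape(-1,2)
E
python3 - <<'E'
from h import *
np.set_printoptions(precision=2,suppress=True)
print("flower",atz("side",342.4,398.6,32),atz("scene",262.1,161.9,32))
ob=[("side",(-26,33,30),(326.2,383)),("side",(26,33,30),(353.6,380.2)),("side",(26,-33,30),(360,417.4)),("side",(-26,-33,30),(330.4,420.6)),("side",(0,0,32),(342.4,398.6)),("scene",(0,0,32),(262.1,161.9))]
print(fit(ob,[480,-400,0]))
# rack wall-top ends, side: outermost
for n,u in dict(L1=(283.5,389),L2=(287,425),R1=(396,375.5),R2=(403.5,409)).items(): print(n,atz("side",*u,36))
ob=[("side",(-68,-23,100),(279,218.75)),("side",(68,-23,100),(341.75,214.5)),("side",(75,45,75),(342.5,198.75)),
("scene",(68,-23,100),(313.75,256.25)),("scene",(-68,-23,100),(363,234.5)),("scene",(-68,23,100),(373,248.75)),("scene",(68,23,100),(324.25,272)),
("scene",(155,45,75),(294.5,301.25)),("scene",(75,45,75),(324.25,285.75)),("scene",(155,-45,75),(278.75,275))]
print(fit(ob,[440,-150,0]))
print("sleeve",atz("side",387,195,172),atz("scene",272.5,250.5,172),atz("side",384.2,222.5,98),atz("scene",275,270.5,98))
E
```

```text
flower [ 505.1  -321.26   32.  ] [ 502.89 -319.35   32.  ]
(array([ 505.04, -322.4 ,    0.01]), array([[-0.36,  0.35],
       [ 0.46, -0.08],
       [-0.28, -0.82],
       [-0.21, -0.49],
       [ 0.05,  0.64],
       [-1.16, -0.41]]))
L1 [ 401.75 -293.96   36.  ]
L2 [ 404.31 -357.58   36.  ]
R1 [ 607.6  -291.14   36.  ]
R2 [ 608.9  -352.34   36.  ]
(array([481.42,  74.39,  -0.03]), array([[-1.42, -0.89],
       [-0.46, -0.69],
       [-1.3 , -0.94],
       [-0.9 ,  0.45],
       [-0.07, -2.46],
       [ 0.39, -1.97],
       [-1.66,  0.47],
       [-1.04,  0.99],
       [ 0.36,  0.46],
       [-2.96, -4.49]]))
sleeve [636.84  28.13 172.  ] [633.4  25.6 172. ] [636.    17.33  98.  ] [640.02  35.07  98.  ]
```

Flower die ≈ (504, -321), yaw ≈ 0. The sleeve is about 59 mm from the estimated crank axis, which matches the 60 mm given. Next I'll move above the die and refine with the wrist camera.

```bash
python3 -m creep '[[[3,-1.2,0.4],3],[[8,-3.2,1],8],[[13,-5.3,2],14],[[19,-7.7,3],20.3],[[25,-10.2,4],20.3],[[30,-12.2,5],20.3],[[33.5,-13.6,5],20.3],[[35,-14.3,5],20.3],[[35.7,-14.5,5],20.3],[[35.7,-14.5,5],20.3],[[35.7,-14.5,5],20.3]]' 0
cat >> h.py <<'E'
def addcam(n,c):
    M=np.array(c["camera_matrix"]);K[n]=(M[0,0],M[0,2],M[1,2]);O[n]=np.array(c["origin"]);R[n]=np.array(c["rotation"])
def crop(im,x,y,w,h,k,n):
    c=cv2.resize(im[y:y+h,x:x+w],None,fx=k,fy=k,interpolation=cv2.INTER_CUBIC)
    for i in range(0,w,10):
        cv2.line(c,(i*k,0),(i*k,6),(0,0,255),1)
        if i%20==0: cv2.putText(c,str(x+i),(i*k,20),0,.4,(0,0,255),1)
    for i in range(0,h,10):
        cv2.line(c,(0,i*k),(6,i*k),(0,0,255),1)
        if i%20==0: cv2.putText(c,str(y+i),(8,i*k+4),0,.4,(0,0,255),1)
    cv2.imwrite("pics/"+n,c)
def snap(n,name):
    from rig import imaging
    import pickle
    c=imaging.read_camera(n);cv2.imwrite(f"pics/{name}.png",c["frame"][:,:,::-1])
    pickle.dump({k:np.array(v) for k,v in c.items() if k!="frame"},open(f"pics/{name}.pkl","wb"))
def load(name,n="wrist"):
    import pickle; addcam(n,pickle.load(open(f"pics/{name}.pkl","rb")))
E
python3 - <<'E'
from h import *; snap("wrist","w1")
from rig import get_state; s=get_state(); print(s["tcp_rot"],s["joints"])
E
```

```text
clock: 1.52
tcp_pos: [503.0, -322.9, 180.8]
tcp_rot: [[1.0, 0.007, -0.001], [0.007, -1.0, 0.001], [-0.001, -0.001, -1.0]]
ft_force: [-0.3, -0.5, 0.5]
gripper_width: 0.999
[[ 9.99976007e-01  6.86917166e-03 -8.94204354e-04]
 [ 6.86988975e-03 -9.99976080e-01  8.02469531e-04]
 [-8.88670664e-04 -8.08593363e-04 -9.99999278e-01]] [ 0.61114717  0.35760111 -0.12204515  1.51943105  0.04436019  1.2684511
 -1.08043971]
```

View pics/w1.png

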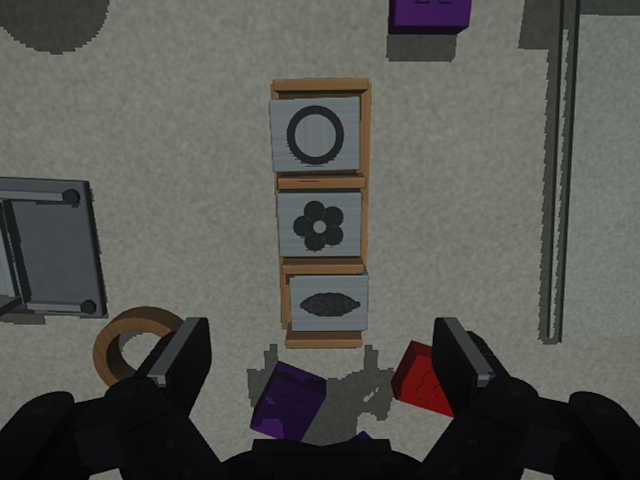

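```bash
python3 - <<'E'
from h import *
np.set_printoptions(precision=2,suppress=True)
load("w1")
a=atz("wrist",319.5,226.5,32); print(a)
c=[atz("wrist",*u,30) for u in ((278,193),(359.5,191.5),(360.5,257),(281,257.5))]; print(np.array(c),np.mean(c,0))
for a,b in ((0,1),(1,2),(2,3),(3,0)): print(np.linalg.norm(c[a]-c[b]))
# table candidates & bystanders
print("jar",atz("side",410,160,30), "stems", atz("side",405,100,200),atz("scene",283,390,100))
print("tape",atz("side",267,330,12),"tub",atz("side",440,277,74), "spool",atz("side",470,350,60))
E
```

```text
[ 503.76 -320.67   32.  ]
[[ 529.63 -288.56   30.  ]
 [ 531.29 -351.21   30.  ]
 [ 477.89 -354.1    30.  ]
 [ 476.93 -289.58   30.  ]] [ 503.94 -320.86   30.  ]
62.675456535360084
53.47244976468242
64.52895653719195
52.701866790865964
jar [753.87 265.93  30.  ] stems [723.9  287.62 200.  ] [747.24 274.11 100.  ]
tape [ 374.19 -161.58   12.  ] tub [ 727.31 -114.38   74.  ] spool [ 747.39 -267.19   60.  ]
```

```bash
python3 -m creep '[[[0.1,-0.2,3],-0.7],[[0.1,-0.2,8],-0.7],[[0.1,-0.2,12],-0.7],[[0.1,-0.2,14.5],-0.7],[[0.1,-0.2,16],-0.7],[[0.1,-0.2,16.8],-0.7],[[0.1,-0.2,17.1],-0.7],[[0.1,-0.2,17.1],-0.7]]' 0
python3 - <<'E'
from h import *; snap("wrist","w2")
E
```

```text
clock: 2.58
tcp_pos: [504.4, -320.9, 10.5]
tcp_rot: [[1.0, 0.019, 0.0], [0.019, -1.0, 0.0], [0.0, -0.0, -1.0]]
ft_force: [0.4, -0.5, -0.1]
gripper_width: 1.004
```

View pics/w2.png

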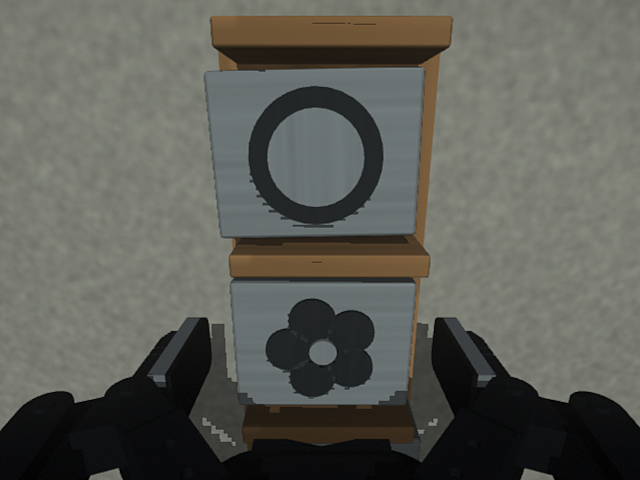

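The die (columns 232–415) sits between the pads (210 and 434), so I can close.

```bash
python3 -m creep '[[[0,0,0.2],0],[[0,0,0.2],0],[[0,0,0.2],0],[[0,0,0.2],0],[[0,0,0.2],0],[[0,0,0.2],0],[[0,0,0.2],0],[[0,0,0.2],0]]' 1
python3 -m creep '[[[0,0,-0.3],0],[[0,0,-0.8],0],[[0,0,-1.5],0],[[0,0,-3],0],[[0,0,-5],0],[[0,0,-7],0],[[0,0,-9],0],[[0,0,-10],0],[[0,0,-10],0]]'
python3 - <<'E'
from h import *; snap("wrist","w3")
E
```

```text
clock: 3.62
tcp_pos: [505.2, -321.3, 9.6]
tcp_rot: [[1.0, 0.019, 0.002], [0.019, -1.0, -0.001], [0.002, 0.001, -1.0]]
ft_force: [-1.0, 0.3, 5.5]
gripper_width: 0.755
clock: 4.75
tcp_pos: [505.5, -321.5, 110.7]
tcp_rot: [[1.0, 0.019, 0.003], [0.019, -1.0, -0.002], [0.003, 0.002, -1.0]]
ft_force: [-0.9, 0.4, -2.0]
gripper_width: 0.751
```

View pics/w3.png

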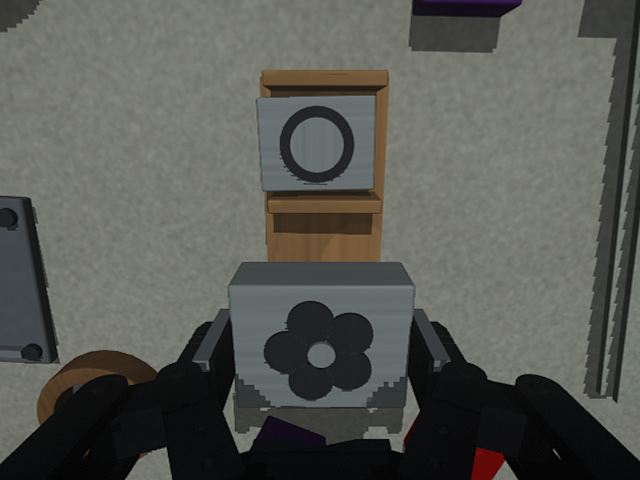

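Flower die lifted cleanly, centred at about (321,355). Next I'll set it on free table at (575,-205), turned 90°, for regrasping.

```bash
python3 -m creep '[[[0.5,-1,0],-7],[[1.5,-3,0],-17],[[3,-5,0],-27],[[4.5,-7,0],-37],[[6,-9,0],-47],[[7,-11,1],-57],[[7.2,-11.5,2.5],-67],[[7.2,-11.5,4.5],-77],[[7.2,-11.5,6.5],-86],[[7.2,-11.5,7.5],-89],[[7.2,-11.5,8],-89],[[7.2,-11.5,8],-89]]'
python3 - <<'E'
from h import *; snap("side","s2")
crop(cv2.imread("pics/s2.png"),240,200,300,225,2,"s2c.png")
E
```

```text
clock: 6.3
tcp_pos: [574.4, -204.8, 29.0]
tcp_rot: [[-0.0, 1.0, 0.001], [1.0, 0.0, -0.0], [-0.0, 0.001, -1.0]]
ft_force: [0.4, -0.0, -1.9]
gripper_width: 0.755
```

View pics/s2c.png

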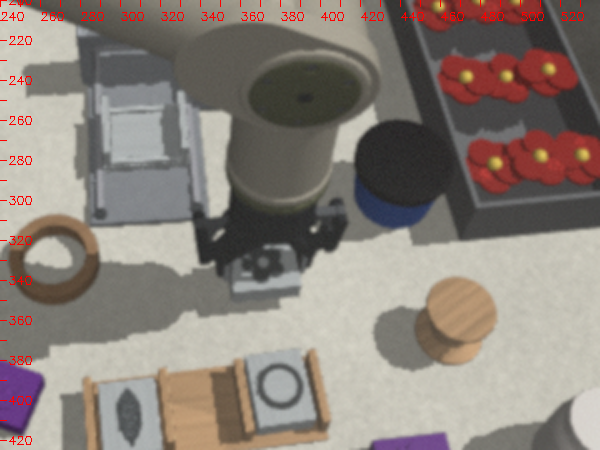

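The die is clear of everything; now lower it to the table.

```bash
python3 -m creep '[[[0,0,0.6],0],[[0,0,1.3],0],[[0,0,1.8],0],[[0,0,2.0],0],[[0,0,2.15],0],[[0,0,2.2],0]]'
```

```text
clock: 7.1
tcp_pos: [575.0, -204.9, 7.7]
tcp_rot: [[-0.001, 1.0, 0.002], [1.0, 0.001, -0.001], [-0.001, 0.002, -1.0]]
ft_force: [-0.5, 0.3, -2.0]
gripper_width: 0.757
```

```bash
python3 -m creep '[[[0,0,0.1],0],[[0,0,0.2],0],[[0,0,0.25],0]]'
```

```text
clock: 7.48
tcp_pos: [575.1, -205.0, 5.7]
tcp_rot: [[-0.001, 1.0, 0.002], [1.0, 0.001, -0.001], [-0.001, 0.002, -1.0]]
ft_force: [-3.0, 0.3, 6.7]
gripper_width: 0.758
```

Contact felt, so the die is on the table. Release, lift and turn back.

```bash
python3 -m creep '[[[0,0,0],0],[[0,0,0],0],[[0,0,0],0],[[0,0,0],0],[[0,0,-0.5],0],[[0,0,-2],0],[[0,0,-5],0],[[0,0,-8],0],[[0,0,-10],0],[[0,0,-11],0],[[0,0,-11],0]]' 0
python3 -m creep '[[[0,0,0],10],[[0,0,0],20],[[0,0,0],30],[[0,0,0],40],[[0,0,0],50],[[0,0,0],60],[[0,0,0],70],[[0,0,0],80],[[0,0,0],88],[[0,0,0],90],[[0,0,0],90]]'
python3 - <<'E'
from h import *; snap("wrist","w4")
E
```

```text
clock: 8.85
tcp_pos: [575.0, -204.9, 116.1]
tcp_rot: [[-0.0, 1.0, 0.003], [1.0, 0.0, -0.002], [-0.002, 0.003, -1.0]]
ft_force: [0.4, -0.2, -0.3]
gripper_width: 0.998
clock: 10.22
tcp_pos: [574.6, -204.8, 115.3]
tcp_rot: [[1.0, 0.003, 0.001], [0.003, -1.0, -0.001], [0.001, 0.001, -1.0]]
ft_force: [-0.1, 0.5, 0.0]
gripper_width: 1.001
```

View pics/w4.png

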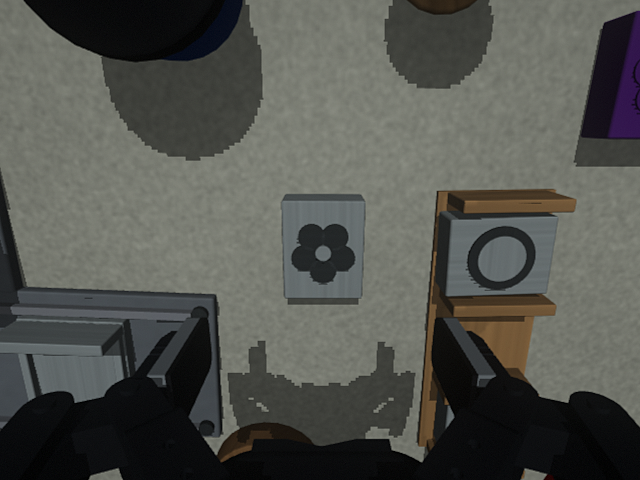

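```bash
python3 - <<'E'
from h import *
np.set_printoptions(precision=2,suppress=True)
load("w4")
print(atz("wrist",322.5,253.5,28))
for u in ((282,201),(363.5,201),(362,298),(284,298)): print(atz("wrist",*u,26))
E
```

```text
[ 574.51 -204.89   28.  ]
[ 607.71 -179.95   26.  ]
[ 607.9  -229.83   26.  ]
[ 542.65 -231.31   26.  ]
[ 542.47 -179.49   26.  ]
```

```bash
python3 -m creep '[[[0,0,2],0],[[0,0,5],0],[[0,0,8],0],[[0,0,9.5],0],[[0,0,10.2],0],[[0,0,10.45],0],[[0,0,10.45],0]]' 0
python3 -m creep '[[[0,0,0],0],[[0,0,0],0],[[0,0,0],0],[[0,0,0],0],[[0,0,0],0],[[0,0,0],0],[[0,0,0],0],[[0,0,0],0],[[0,0,0],0]]' 1
python3 -m creep '[[[0,0,-0.5],0],[[0,0,-1.5],0],[[0,0,-4],0],[[0,0,-7],0],[[0,0,-10],0],[[0,0,-12.5],0],[[0,0,-14],0],[[0,0,-14],0]]'
python3 - <<'E'
from h import *; snap("wrist","w5"); snap("side","s5")
E
```

```text
clock: 11.15
tcp_pos: [575.5, -205.1, 11.8]
tcp_rot: [[1.0, 0.003, 0.003], [0.003, -1.0, -0.002], [0.003, 0.002, -1.0]]
ft_force: [0.2, 0.8, 0.3]
gripper_width: 1.002
clock: 12.28
tcp_pos: [576.3, -205.3, 13.0]
tcp_rot: [[1.0, 0.003, 0.005], [0.003, -1.0, -0.002], [0.005, 0.002, -1.0]]
ft_force: [-1.0, 0.1, 6.2]
gripper_width: 0.588
clock: 13.28
tcp_pos: [576.2, -205.1, 154.1]
tcp_rot: [[1.0, 0.003, 0.007], [0.003, -1.0, -0.003], [0.007, 0.003, -1.0]]
ft_force: [-0.3, -0.3, -1.7]
gripper_width: 0.586
```

View pics/w5.png

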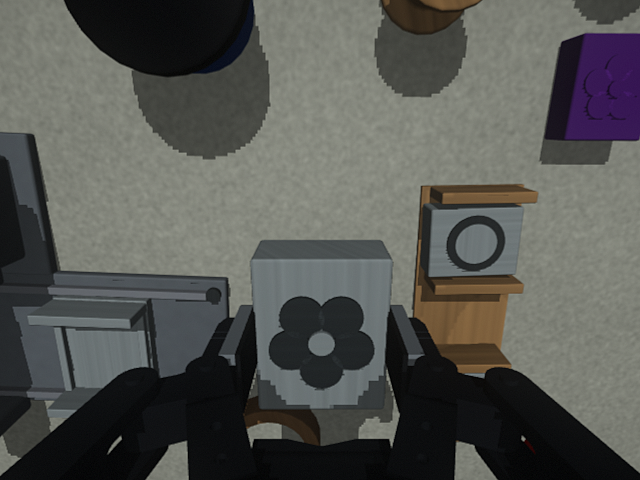

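Die held across its width, flower up. Next I'll view the seat from a standoff.

```bash
python3 -m creep '[[[-1,-1,-0.5],0],[[-3,-3,-1],0],[[-6,-5.5,-2],0],[[-9,-8.5,-3],0],[[-12,-11,-4],0],[[-13.2,-12.2,-4],0],[[-13.6,-12.5,-4],0],[[-13.6,-12.5,-4],0]]'
python3 - <<'E'
from h import *; snap("wrist","w6")
E
```

```text
clock: 14.38
tcp_pos: [438.6, -80.7, 190.9]
tcp_rot: [[1.0, 0.003, 0.003], [0.003, -1.0, -0.002], [0.003, 0.002, -1.0]]
ft_force: [-0.4, 0.5, -1.7]
gripper_width: 0.591
```

View pics/w6.png

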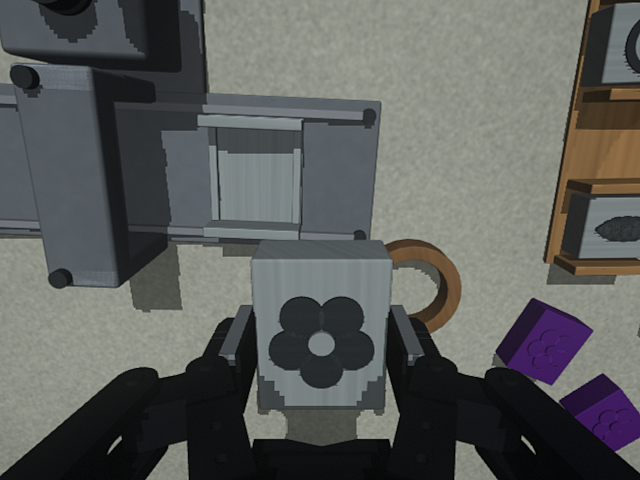

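```bash
python3 - <<'E'
from h import *
crop(cv2.imread("pics/w6.png"),190,80,200,170,4,"w6c.png")
E
```

```text
(no output)
```

View pics/w6c.png

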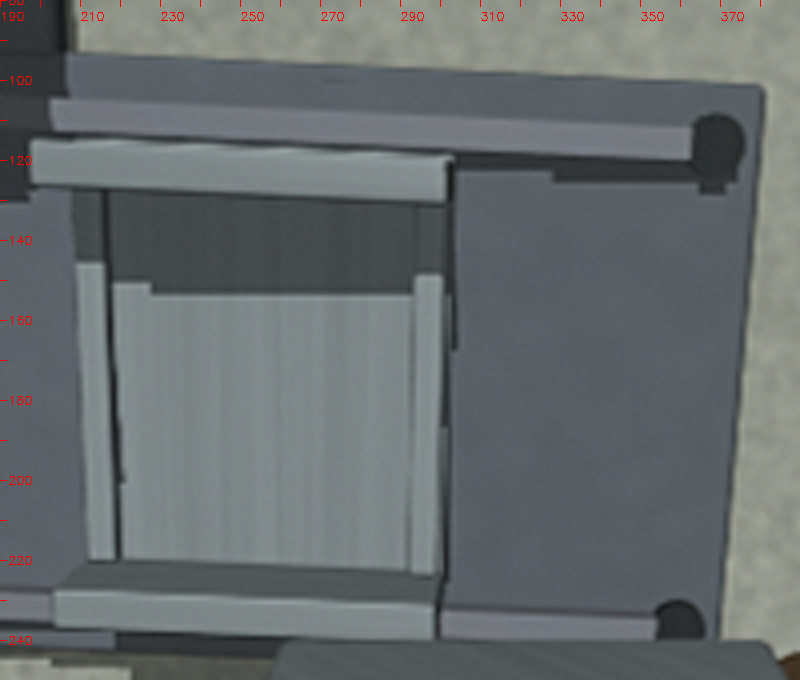

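```bash
python3 - <<'E'
from h import *
np.set_printoptions(precision=2,suppress=True)
load("w6")
q=lambda x,y,z: atz("wrist",190+x/4,80+y/4,z)
W={k:q(x,y,48) for k,(x,y) in dict(ui1=(30,183),ui2=(446,202),uo1=(30,140),uo2=(453,157),li1=(55,590),li2=(437,603),lo1=(52,627),lo2=(435,640)).items()}
L={k:q(x,y,26) for k,(x,y) in dict(l1=(105,262),l2=(117,560),r1=(414,275),r2=(411,572)).items()}
for d in (W,L):
    for k,v in d.items(): print(k,v)
    print("mean",np.mean(list(d.values()),0))
print("inner mean",np.mean([W[k] for k in("ui1","ui2","li1","li2")],0))
print("floor corners",q(122,560,20),q(411,572,20))
print("base corners z10",q(763,90,10), "post",q(717,140,15),q(678,622,15))
E
```

```text
ui1 [515.14   8.07  48.  ]
ui2 [512.19 -65.75  48.  ]
uo1 [522.37   7.38  48.  ]
uo2 [519.81 -67.07  48.  ]
li1 [440.4   10.33  48.  ]
li2 [438.06 -63.14  48.  ]
lo1 [432.98  11.58  48.  ]
lo2 [430.59 -62.65  48.  ]
mean [476.44 -27.66  48.  ]
l1 [500.38   1.62  26.  ]
l2 [440.91   3.88  26.  ]
r1 [498.15 -58.32  26.  ]
r2 [438.57 -56.62  26.  ]
mean [469.5  -27.36  26.  ]
inner mean [476.45 -27.62  48.  ]
floor corners [439.42   4.46  20.  ] [437.03 -56.18  20.  ]
base corners z10 [ 532.95 -126.9    10.  ] post [ 523.46 -117.6    15.  ] [ 424.81 -113.33   15.  ]
```

```bash
python3 - <<'E'
from h import *
np.set_printoptions(precision=2,suppress=True)
load("w6")
print(atz("wrist",321.5,344,190.9-13+28))
for u in ((252,262),(391,262),(386,408),(258,408)): print(atz("wrist",*u,190.9+13))
load("w5")
print(atz("wrist",321.5,344,154.1-13+28))
E
```

```text
[437.16 -79.9  205.9 ]
[469.62 -54.74 203.9 ]
[ 469.79 -104.82  203.9 ]
[ 405.87 -106.57  203.9 ]
[405.74 -53.93 203.9 ]
[ 574.71 -204.41  169.1 ]
```

```bash
python3 -m creep '[[[0.5,-0.7,0],1],[[1.5,-2,0.5],2.2],[[3,-4,2],2.2],[[3.7,-5,4],2.2],[[3.93,-5.24,6],2.2],[[3.93,-5.24,8.5],2.2],[[3.93,-5.24,10.5],2.2],[[3.93,-5.24,11.3],2.2],[[3.93,-5.24,11.5],2.2],[[3.93,-5.24,11.5],2.2]]'
python3 - <<'E'
from h import *; snap("wrist","w7"); snap("side","s7")
crop(cv2.imread("pics/s7.png"),250,150,180,160,4,"s7c.png")
E
```

```text
clock: 15.68
tcp_pos: [479.0, -28.6, 76.4]
tcp_rot: [[0.999, -0.036, 0.004], [-0.036, -0.999, -0.002], [0.004, 0.002, -1.0]]
ft_force: [0.1, -0.3, -1.8]
gripper_width: 0.591
```

View pics/w7.png

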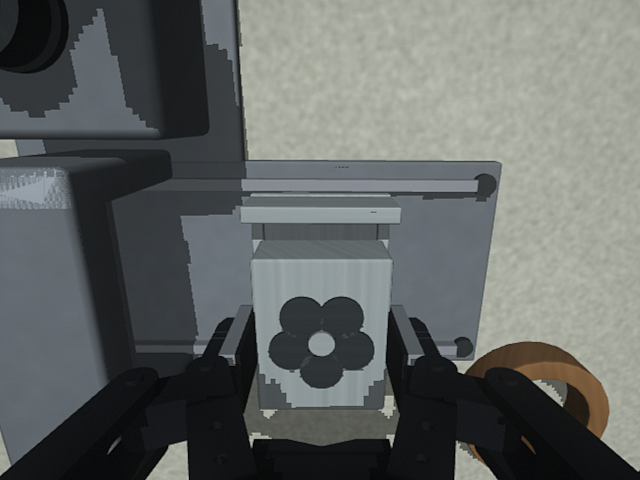

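View pics/s7c.png

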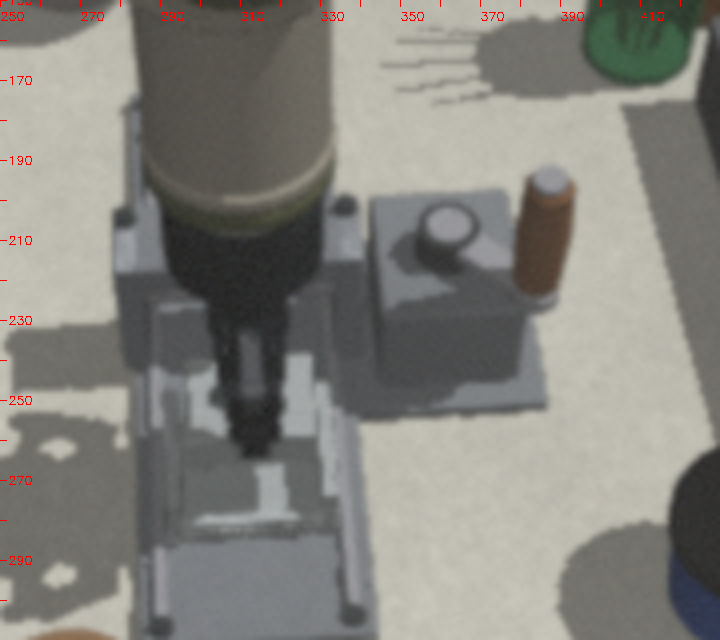

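```bash
python3 -m creep '[[[-0.15,-0.03,0.3],0],[[-0.15,-0.03,1.2],0],[[-0.15,-0.03,2.2],0],[[-0.15,-0.03,3],0],[[-0.15,-0.03,3.5],0],[[-0.15,-0.03,3.8],0],[[-0.15,-0.03,4],0],[[-0.15,-0.03,4],0]]'
python3 - <<'E'
from h import *; snap("wrist","w8")
E
```

```text
clock: 16.77
tcp_pos: [477.7, -28.3, 36.7]
tcp_rot: [[0.999, -0.036, 0.004], [-0.036, -0.999, -0.002], [0.004, 0.002, -1.0]]
ft_force: [0.4, -0.2, -1.5]
gripper_width: 0.589
```

View pics/w8.png

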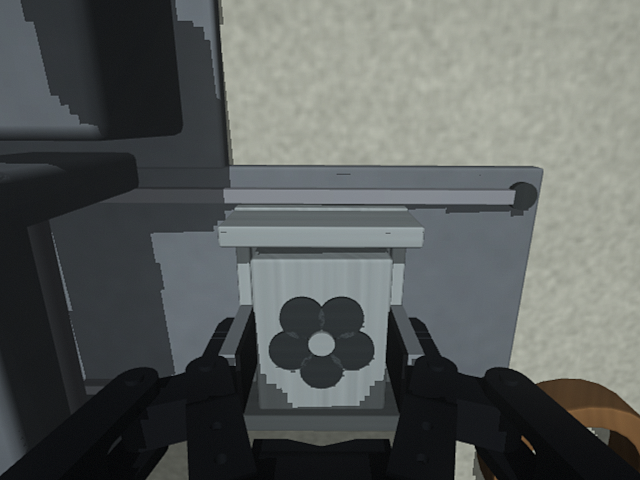

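The die is centred between the lips (inner edges ≈250 and 393, die 252–390). Now lower to contact.

```bash
python3 -m creep '[[[0,0,0.1],0],[[0,0,0.2],0],[[0,0,0.3],0],[[0,0,0.4],0],[[0,0,0.4],0]]'
```

```text
clock: 17.45
tcp_pos: [477.8, -28.3, 32.9]
tcp_rot: [[0.999, -0.036, 0.005], [-0.036, -0.999, -0.002], [0.005, 0.002, -1.0]]
ft_force: [-1.2, -0.0, 1.4]
gripper_width: 0.585
```

Contact (force rose by about 3 N at the expected height). Release and rise.

```bash
python3 -m creep '[[[0,0,0.05],0],[[0,0,0.05],0],[[0,0,0],0],[[0,0,0],0],[[0,0,0],0]]' 0
python3 -m creep '[[[0,0,-0.5],0],[[0,0,-2],0],[[0,0,-5],0],[[0,0,-9],0],[[0,0,-14],0],[[0,0,-18],0],[[0,0,-20],0],[[0,0,-20.5],0],[[0,0,-20.5],0]]'
python3 - <<'E'
from h import *; snap("wrist","w9")
from rig import get_state; print(get_state()["joints"])
E
```

```text
clock: 18.08
tcp_pos: [477.9, -28.4, 32.9]
tcp_rot: [[0.999, -0.036, 0.005], [-0.036, -0.999, -0.002], [0.005, 0.002, -1.0]]
ft_force: [0.4, 0.1, 0.3]
gripper_width: 1.001
clock: 19.2
tcp_pos: [476.7, -27.9, 237.9]
tcp_rot: [[0.999, -0.036, 0.005], [-0.036, -0.999, -0.002], [0.005, 0.002, -1.0]]
ft_force: [0.3, 0.1, -0.4]
gripper_width: 1.005
[ 0.28562074  0.07308378 -0.31052423  1.74053876  0.02498241  1.3279728
 -1.63705572]
```

View pics/w9.png

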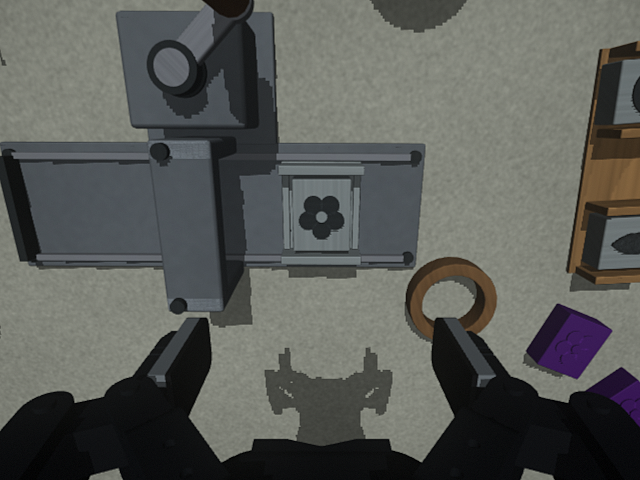

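```bash
python3 - <<'E'
from h import *
crop(cv2.imread("pics/w9.png"),260,150,130,130,6,"w9c.png")
crop(cv2.imread("pics/w9.png"),100,0,190,150,4,"w9d.png")
load("w9"); print(atz("wrist",321.3,216.8,48))
E
```

```text
[476.36117391 -27.51497604  48.        ]
```

View pics/w9c.png

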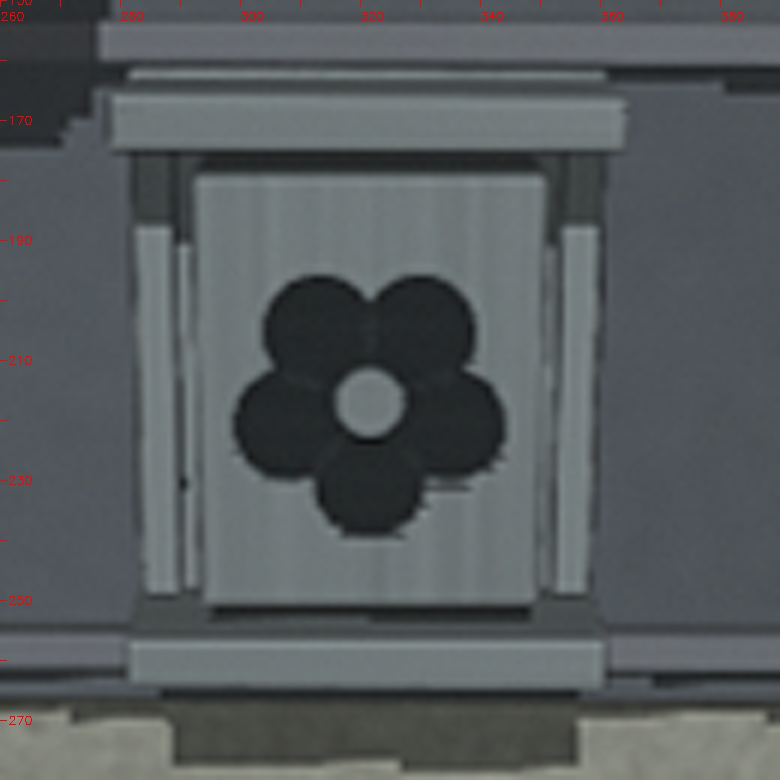

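View pics/w9d.png

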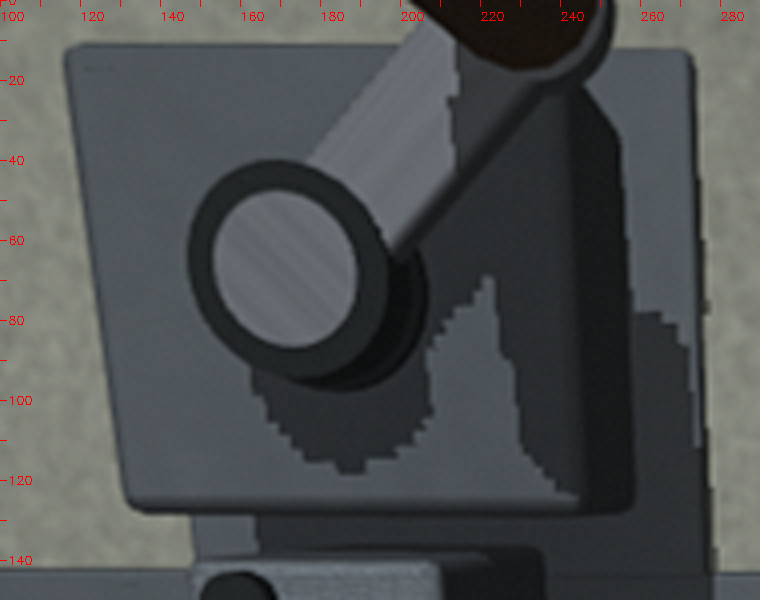

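The die sits centred in the seat (equal gaps all round). Next, the sleeve.

```bash
python3 -m creep '[[[1,-0.4,0],0],[[4,-1.5,0],0],[[8,-3,0],0],[[10.5,-4,0],0],[[11.2,-4.2,0],0],[[11.2,-4.2,0],0],[[11.2,-4.2,0],0]]'
python3 - <<'E'
from h import *; snap("wrist","w10")
E
```

```text
clock: 20.12
tcp_pos: [589.3, 9.5, 237.5]
tcp_rot: [[0.999, -0.037, 0.003], [-0.037, -0.999, -0.002], [0.003, 0.002, -1.0]]
ft_force: [-0.4, 0.4, -0.6]
gripper_width: 1.002
```

View pics/w10.png

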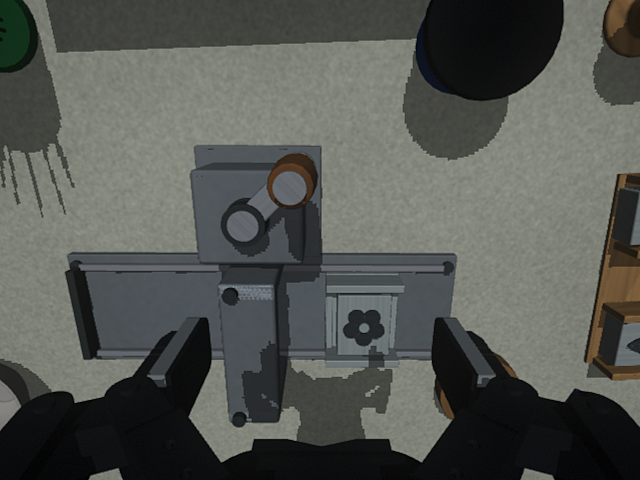

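```bash
python3 - <<'E'
from h import *
crop(cv2.imread("pics/w10.png"),185,140,150,130,5,"w10c.png")
load("w10")
for z in (172,176): print(z,atz("wrist",289.5,187.5,z))
for z in (94,104,110): print(z,atz("wrist",243,225,z))
E
```

```text
172 [635.22714156  25.80081615 172.        ]
176 [635.85630823  25.456418   176.        ]
94 [595.38631309  70.04494837  94.        ]
104 [597.9218499  67.8737303 104.       ]
110 [599.44317198  66.57099946 110.        ]
```

View pics/w10c.png

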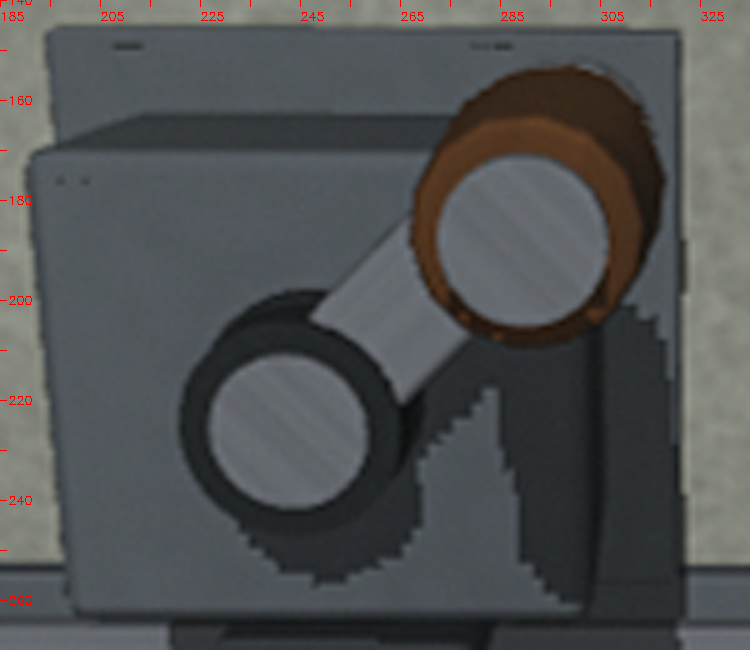

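```bash
python3 -m creep '[[[1.5,-0.6,0],0],[[3.5,-1.5,0],0],[[4.5,-1.85,0],0],[[4.5,-1.85,1],0],[[4.5,-1.85,4],0],[[4.5,-1.85,7],0],[[4.5,-1.85,9.5],0],[[4.5,-1.85,11],0],[[4.5,-1.85,11.3],0],[[4.5,-1.85,11.3],0]]'
python3 - <<'E'
from h import *; snap("wrist","w11");snap("scene","sc11")
crop(cv2.imread("pics/sc11.png"),220,160,180,150,4,"sc11c.png")
E
```

```text
clock: 21.42
tcp_pos: [635.6, 25.9, 125.6]
tcp_rot: [[0.999, -0.037, 0.005], [-0.037, -0.999, -0.002], [0.005, 0.002, -1.0]]
ft_force: [0.0, 0.1, -0.1]
gripper_width: 0.999
```

View pics/w11.png

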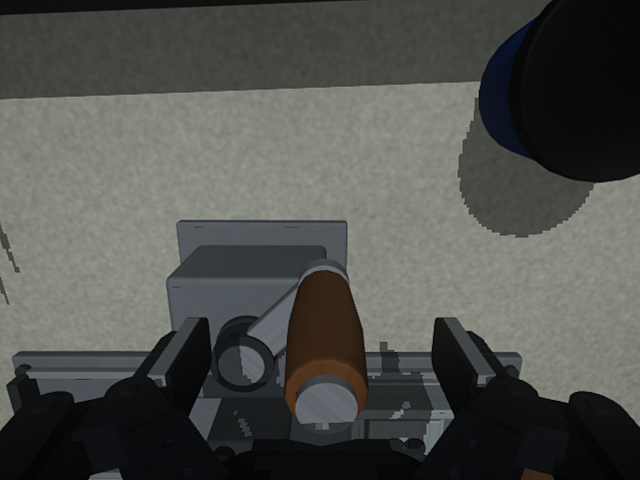

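View pics/sc11c.png

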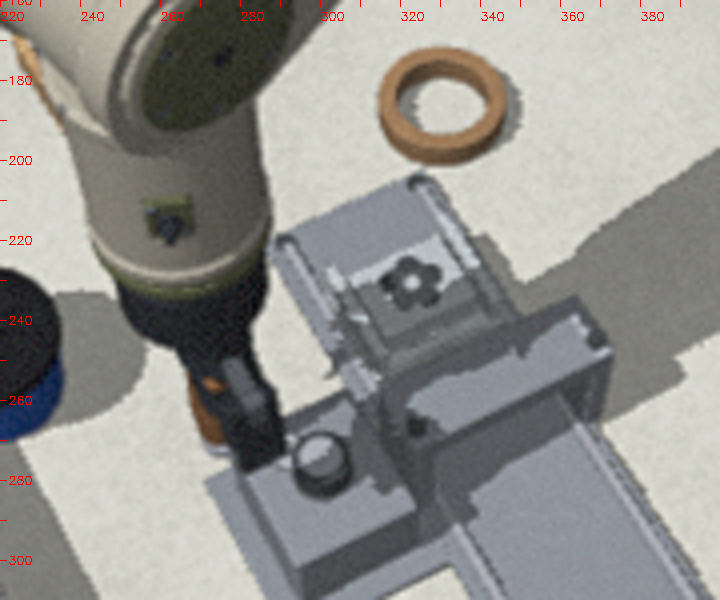

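```bash
python3 -m creep '[[[0,0.05,0.2],0],[[0,0.1,0.4],0],[[0,0.1,0.4],0],[[0,0.1,0.4],0],[[0,0.1,0.4],0],[[0,0.1,0.4],0],[[0,0.1,0.4],0],[[0,0.1,0.4],0],[[0,0.1,0.4],0],[[0,0.1,0.4],0],[[0,0.1,0.4],0],[[0,0.1,0.4],0]]' 1
python3 - <<'E'
from h import *; snap("wrist","w12")
E
```

```text
clock: 23.02
tcp_pos: [636.1, 24.8, 122.3]
tcp_rot: [[0.999, -0.037, 0.006], [-0.037, -0.999, -0.002], [0.006, 0.002, -1.0]]
ft_force: [-2.4, -3.2, 4.3]
gripper_width: 0.32
```

View pics/w12.png

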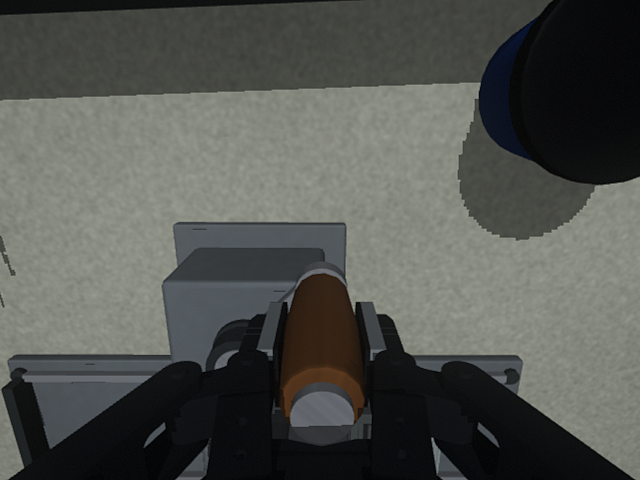

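Sleeve gripped (opening 0.32, about 27 mm). Next I'll compute the arc displacements in tool axes.

```bash
cat > arc.py <<'E'
import sys,numpy as np
from rig import get_state
# args: cx cy dphi n ; circle of the TCP
def main(cx,cy,d,n,ramp=True):
    s=get_state();p=np.array(s["tcp_pos"]);Rm=np.array(s["tcp_rot"])
    v=p[:2]-[cx,cy];phi=np.arctan2(v[0],-v[1]);print("r",np.hypot(*v).round(1),"phi",phi.round(3),"F",np.array(s["ft_force"]).round(1),"w",round(s["gripper_width"],3),"z",p[2].round(1),"t",s["clock"])
    open("trk.txt","a").write(f"{p[0]} {p[1]}\n")
    out=[]
    for i in range(1,int(n)+1):
        a=phi+d*i; w=np.array([cx+60*np.sin(a)-p[0],cy-60*np.cos(a)-p[1],0])
        w[2]=122-p[2]
        t=Rm.T@w/10; out.append([[round(x,1) for x in t],0])
    print(str(out).replace(" ",""))
main(*map(float,sys.argv[1:]))
E
python3 arc.py 596 69.5 0.12 8
```

```text
r 60.0 phi 0.732 F [-2.  -2.2  5.3] w 0.326 z 122.3 t 23.075
[[[np.float64(0.5),np.float64(-0.5),np.float64(0.0)],0],[[np.float64(0.9),np.float64(-1.1),np.float64(0.0)],0],[[np.float64(1.2),np.float64(-1.7),np.float64(0.0)],0],[[np.float64(1.5),np.float64(-2.4),np.float64(0.0)],0],[[np.float64(1.7),np.float64(-3.1),np.float64(0.0)],0],[[np.float64(1.8),np.float64(-3.8),np.float64(0.0)],0],[[np.float64(1.8),np.float64(-4.5),np.float64(0.0)],0],[[np.float64(1.8),np.float64(-5.3),np.float64(0.0)],0]]
```

```bash
sed -i 's/round(x,1) for/round(float(x),2) for/' arc.py; python3 -m creep '[[[0.25,-0.25,0],0],[[0.5,-0.5,0],0],[[0.9,-1.1,0],0],[[1.2,-1.7,0],0],[[1.5,-2.4,0],0],[[1.5,-2.4,0],0]]'; python3 arc.py 596 69.5 0.12 10
```

```text
clock: 23.82
tcp_pos: [652.4, 49.9, 122.3]
tcp_rot: [[0.999, -0.036, 0.007], [-0.036, -0.999, -0.001], [0.007, 0.001, -1.0]]
ft_force: [0.3, 0.4, 3.0]
gripper_width: 0.325
r 59.7 phi 1.237 F [0.3 0.4 3. ] w 0.325 z 122.3 t 23.825
[[[0.19,-0.69,0.03],0],[[0.28,-1.41,0.03],0],[[0.28,-2.13,0.03],0],[[0.19,-2.84,0.03],0],[[0.02,-3.54,0.03],0],[[-0.24,-4.21,0.02],0],[[-0.57,-4.85,0.02],0],[[-0.98,-5.44,0.02],0],[[-1.45,-5.98,0.01],0],[[-1.99,-6.46,0.01],0]]
```

```bash
python3 -m creep '[[[0.1,-0.35,0],0],[[0.2,-0.7,0],0],[[0.28,-1.41,0],0],[[0.28,-2.13,0],0],[[0.2,-2.84,0],0],[[0.02,-3.54,0],0],[[-0.24,-4.2,0],0],[[-0.57,-4.85,0],0],[[-0.98,-5.44,0],0],[[-1.45,-5.98,0],0],[[-2,-6.46,0],0]]'; python3 arc.py 596 69.5 0.12 11
```

```text
clock: 25.2
tcp_pos: [635.2, 114.3, 122.3]
tcp_rot: [[0.999, -0.037, 0.008], [-0.037, -0.999, -0.002], [0.008, 0.002, -1.0]]
ft_force: [0.3, -5.2, 4.9]
gripper_width: 0.327
r 59.6 phi 2.423 F [ 0.3 -5.2  4.9] w 0.327 z 122.3 t 25.2
[[[-0.56,-0.45,0.02],0],[[-1.19,-0.8,0.02],0],[[-1.86,-1.07,0.01],0],[[-2.55,-1.25,0.01],0],[[-3.26,-1.35,0.0],0],[[-3.98,-1.37,-0.01],0],[[-4.7,-1.3,-0.01],0],[[-5.4,-1.14,-0.02],0],[[-6.08,-0.91,-0.02],0],[[-6.73,-0.59,-0.03],0],[[-7.33,-0.19,-0.03],0]]
```

```bash
python3 -m creep '[[[-0.56,-0.45,0],0],[[-1.19,-0.8,0],0],[[-1.86,-1.07,0],0],[[-2.55,-1.25,0],0],[[-3.26,-1.35,0],0],[[-3.98,-1.37,0],0],[[-4.7,-1.3,0],0],[[-5.4,-1.14,0],0],[[-6.08,-0.91,0],0],[[-6.73,-0.59,0],0],[[-7.33,-0.19,0],0]]'; python3 arc.py 596 69.5 0.12 11
python3 - <<'E'
from h import *; snap("scene","sc13"); snap("side","s13")
crop(cv2.imread("pics/sc13.png"),220,160,180,150,4,"sc13c.png")
E
```

```text
clock: 26.58
tcp_pos: [563.1, 119.7, 122.3]
tcp_rot: [[0.999, -0.037, 0.011], [-0.037, -0.999, -0.001], [0.011, 0.0, -1.0]]
ft_force: [6.0, -0.8, 0.9]
gripper_width: 0.32
r 60.0 phi -2.562 F [ 6.  -0.8  0.9] w 0.32 z 122.3 t 26.575
[[[-0.56,0.45,0.02],0],[[-1.07,0.96,0.02],0],[[-1.5,1.53,0.01],0],[[-1.87,2.15,0.01],0],[[-2.16,2.81,0.01],0],[[-2.37,3.5,0.0],0],[[-2.49,4.21,0.0],0],[[-2.53,4.93,0.0],0],[[-2.49,5.65,0.0],0],[[-2.35,6.35,0.0],0],[[-2.14,7.04,0.01],0]]
```

View pics/sc13c.png

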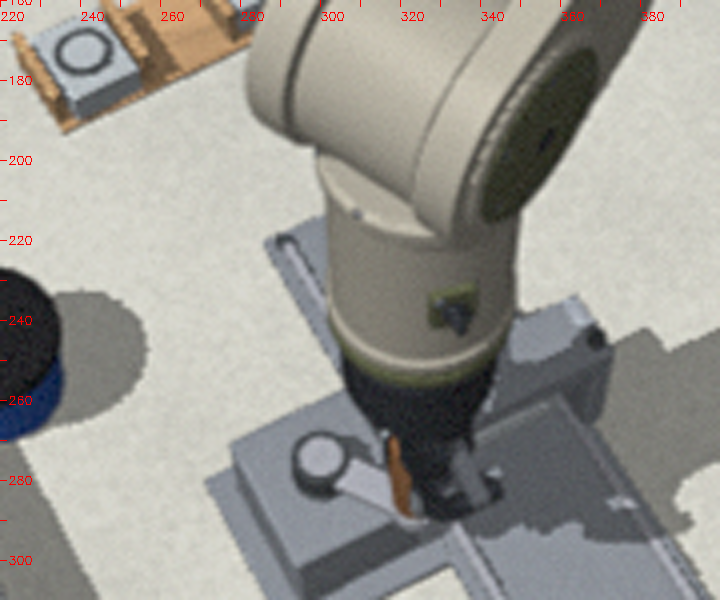

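The crank is following and forces stay low. Continue.

```bash
python3 -m creep '[[[-0.56,0.45,0],0],[[-1.07,0.96,0],0],[[-1.5,1.53,0],0],[[-1.87,2.15,0],0],[[-2.16,2.81,0],0],[[-2.37,3.5,0],0],[[-2.49,4.21,0],0],[[-2.53,4.93,0],0],[[-2.49,5.65,0],0],[[-2.35,6.35,0],0],[[-2.14,7.04,0],0]]'; python3 arc.py 596 69.5 0.12 11
```

```text
clock: 28.05
tcp_pos: [538.7, 50.0, 122.2]
tcp_rot: [[0.999, -0.036, 0.01], [-0.036, -0.999, -0.001], [0.01, 0.0, -1.0]]
ft_force: [4.1, 5.4, 1.9]
gripper_width: 0.323
r 60.5 phi -1.244 F [4.1 5.4 1.9] w 0.323 z 122.2 t 28.05
[[[0.35,0.64,0.03],0],[[0.72,1.25,0.03],0],[[1.16,1.82,0.03],0],[[1.67,2.33,0.04],0],[[2.23,2.77,0.05],0],[[2.85,3.15,0.05],0],[[3.5,3.45,0.06],0],[[4.19,3.67,0.07],0],[[4.9,3.8,0.07],0],[[5.61,3.85,0.08],0],[[6.33,3.81,0.09],0]]
```

```bash
python3 -m creep '[[[0.32,0.64,0],0],[[0.7,1.25,0],0],[[1.15,1.82,0],0],[[1.66,2.33,0],0],[[2.23,2.77,0],0],[[2.85,3.15,0],0],[[3.5,3.45,0],0],[[4.19,3.67,0],0],[[4.9,3.8,0],0],[[5.61,3.85,0],0],[[6.33,3.81,0],0]]'; python3 arc.py 596 69.5 0.12 11
```

```text
clock: 29.42
tcp_pos: [600.4, 9.3, 122.3]
tcp_rot: [[0.999, -0.036, 0.008], [-0.036, -0.999, -0.001], [0.009, 0.001, -1.0]]
ft_force: [-3.6, 2.4, 1.1]
gripper_width: 0.326
r 60.4 phi 0.074 F [-3.6  2.4  1.1] w 0.326 z 122.3 t 29.425
[[[0.7,-0.16,0.04],0],[[1.39,-0.37,0.04],0],[[2.05,-0.66,0.05],0],[[2.67,-1.02,0.05],0],[[3.25,-1.45,0.06],0],[[3.76,-1.96,0.06],0],[[4.22,-2.51,0.06],0],[[4.6,-3.12,0.07],0],[[4.91,-3.77,0.07],0],[[5.13,-4.46,0.07],0],[[5.28,-5.16,0.07],0]]
```

```bash
python3 -m creep '[[[0.7,-0.14,0],0],[[1.39,-0.37,0],0],[[2.05,-0.66,0],0],[[2.67,-1.02,0],0],[[3.25,-1.45,0],0],[[3.76,-1.96,0],0],[[4.22,-2.51,0],0],[[4.6,-3.12,0],0],[[4.91,-3.77,0],0],[[5.13,-4.46,0],0],[[5.28,-5.16,0],0]]'; python3 arc.py 596 69.5 0.12 11
```

```text
clock: 30.8
tcp_pos: [654.8, 58.2, 122.3]
tcp_rot: [[0.999, -0.037, 0.007], [-0.037, -0.999, -0.002], [0.007, 0.002, -1.0]]
ft_force: [-8.0, -1.7, 3.7]
gripper_width: 0.325
r 59.9 phi 1.38 F [-8.  -1.7  3.7] w 0.325 z 122.3 t 30.8
[[[0.08,-0.71,0.03],0],[[0.06,-1.43,0.03],0],[[-0.04,-2.15,0.02],0],[[-0.23,-2.84,0.02],0],[[-0.5,-3.51,0.02],0],[[-0.85,-4.14,0.01],0],[[-1.28,-4.72,0.01],0],[[-1.76,-5.25,0.0],0],[[-2.31,-5.71,-0.0],0],[[-2.91,-6.11,-0.01],0],[[-3.56,-6.43,-0.01],0]]
```

Crank ≈ 7.7 rad.

```bash
python3 -m creep '[[[0.08,-0.71,0],0],[[0.06,-1.43,0],0],[[-0.04,-2.15,0],0],[[-0.23,-2.84,0],0],[[-0.5,-3.51,0],0],[[-0.85,-4.14,0],0],[[-1.28,-4.72,0],0],[[-1.76,-5.25,0],0],[[-2.31,-5.71,0],0],[[-2.91,-6.11,0],0],[[-3.56,-6.43,0],0]]'; python3 arc.py 596 69.5 0.1 10
```

```text
clock: 32.17
tcp_pos: [622.7, 122.8, 122.3]
tcp_rot: [[0.999, -0.039, 0.009], [-0.039, -0.999, -0.003], [0.009, 0.003, -1.0]]
ft_force: [2.1, -4.8, 1.5]
gripper_width: 0.324
r 59.6 phi 2.677 F [ 2.1 -4.8  1.5] w 0.324 z 122.3 t 32.175
[[[-0.54,-0.26,0.03],0],[[-1.12,-0.42,0.02],0],[[-1.71,-0.53,0.02],0],[[-2.31,-0.57,0.01],0],[[-2.91,-0.56,0.0],0],[[-3.5,-0.48,-0.0],0],[[-4.09,-0.35,-0.01],0],[[-4.65,-0.16,-0.01],0],[[-5.2,0.09,-0.02],0],[[-5.72,0.39,-0.02],0]]
```

```bash
python3 -m creep '[[[-0.54,-0.24,0],0],[[-1.12,-0.42,0],0],[[-1.71,-0.53,0],0],[[-2.31,-0.57,0],0],[[-2.91,-0.56,0],0],[[-3.5,-0.48,0],0],[[-4.09,-0.35,0],0],[[-4.37,-0.26,0],0]]'; python3 arc.py 596 69.5 0.05 8
```

```text
clock: 33.17
tcp_pos: [579.8, 127.1, 122.3]
tcp_rot: [[0.999, -0.039, 0.012], [-0.039, -0.999, -0.003], [0.012, 0.003, -1.0]]
ft_force: [4.5, -3.0, -0.6]
gripper_width: 0.318
r 59.8 phi -2.868 F [ 4.5 -3.  -0.6] w 0.318 z 122.3 t 33.175
[[[-0.29,0.08,0.03],0],[[-0.57,0.19,0.03],0],[[-0.84,0.32,0.02],0],[[-1.1,0.46,0.02],0],[[-1.36,0.61,0.02],0],[[-1.61,0.78,0.01],0],[[-1.85,0.96,0.01],0],[[-2.08,1.15,0.01],0]]
```

```bash
python3 -m creep '[[[-0.29,0.08,0],0],[[-0.57,0.19,0],0],[[-0.84,0.32,0],0],[[-1.1,0.46,0],0],[[-1.25,0.55,0],0],[[-1.25,0.55,0],0]]'; python3 arc.py 596 69.5 0.03 4
```

```text
clock: 33.92
tcp_pos: [567.7, 122.2, 122.3]
tcp_rot: [[0.999, -0.039, 0.013], [-0.039, -0.999, -0.003], [0.013, 0.002, -1.0]]
ft_force: [3.1, -3.9, -2.1]
gripper_width: 0.321
r 59.8 phi -2.649 F [ 3.1 -3.9 -2.1] w 0.321 z 122.3 t 33.925
[[[-0.16,0.08,0.03],0],[[-0.31,0.18,0.03],0],[[-0.46,0.28,0.03],0],[[-0.61,0.39,0.03],0]]
```

```bash
python3 -m creep '[[[-0.16,0.08,0],0],[[-0.31,0.18,0],0],[[-0.35,0.2,0],0]]'; python3 arc.py 596 69.5 0.03 4
```

```text
clock: 34.3
tcp_pos: [565.0, 120.8, 122.4]
tcp_rot: [[0.999, -0.039, 0.016], [-0.039, -0.999, -0.002], [0.016, 0.001, -1.0]]
ft_force: [8.3, -1.6, -4.5]
gripper_width: 0.322
r 59.9 phi -2.598 F [ 8.3 -1.6 -4.5] w 0.322 z 122.4 t 34.3
[[[-0.15,0.09,0.03],0],[[-0.3,0.2,0.03],0],[[-0.44,0.31,0.03],0],[[-0.58,0.42,0.03],0]]
```

Crank ≈ 10.0 and force is building: that's the stop. Let go and rise straight up.

```bash
python3 -m creep '[[[0,0,0],0],[[0,0,0],0],[[0,0,0],0],[[0,0,0],0],[[0,0,0],0],[[0,0,-0.5],0],[[0,0,-2],0],[[0,0,-5],0],[[0,0,-9],0],[[0,0,-13],0],[[0,0,-15],0],[[0,0,-15],0]]' 0
python3 -m creep '[[[-1,1,0],0],[[-4,4,0],0],[[-8,8,-1],0],[[-11,11,-2],0],[[-12,12,-2],0],[[-12,12,-2],0]]'
python3 - <<'E'
from h import *; snap("wrist","w20"); snap("scene","sc20"); snap("side","s20")
crop(cv2.imread("pics/sc20.png"),230,190,190,150,4,"sc20c.png")
E
```

```text
clock: 35.8
tcp_pos: [563.6, 121.5, 275.2]
tcp_rot: [[0.999, -0.039, 0.02], [-0.039, -0.999, -0.001], [0.02, 0.0, -1.0]]
ft_force: [0.4, -0.0, 0.0]
gripper_width: 0.999
clock: 36.55
tcp_pos: [437.9, 5.6, 292.3]
tcp_rot: [[0.999, -0.04, 0.02], [-0.04, -0.999, -0.001], [0.02, 0.0, -1.0]]
ft_force: [1.1, 0.6, 0.6]
gripper_width: 1.003
```

View pics/w20.png

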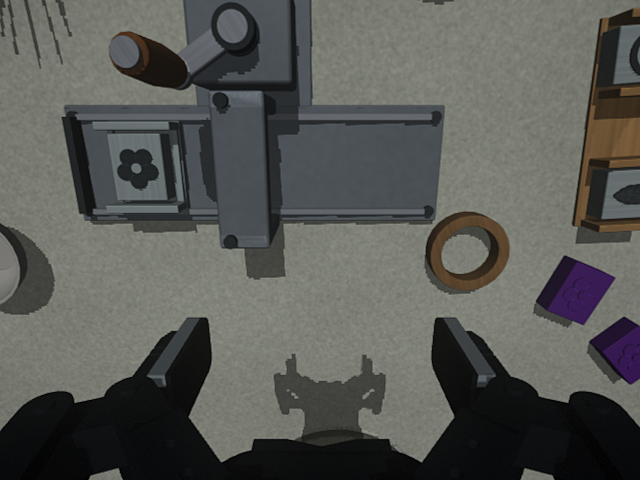

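View pics/sc20c.png

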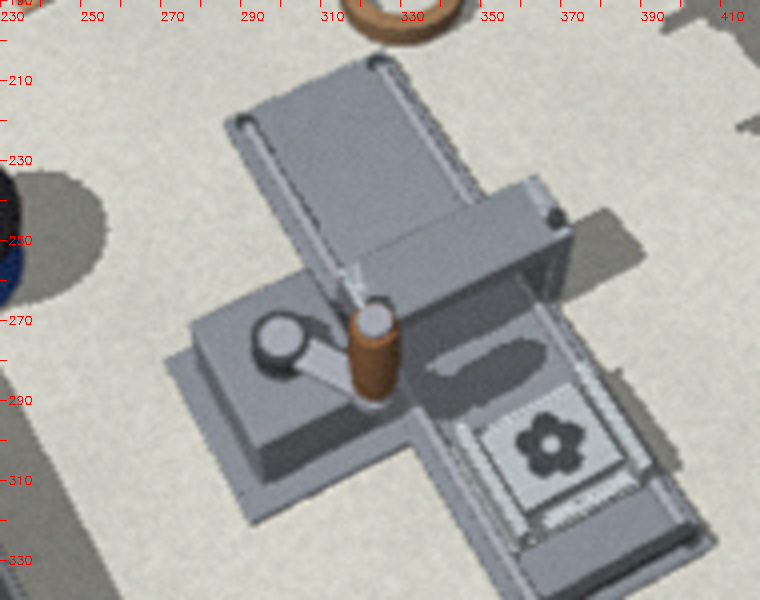

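View pics/s20.png

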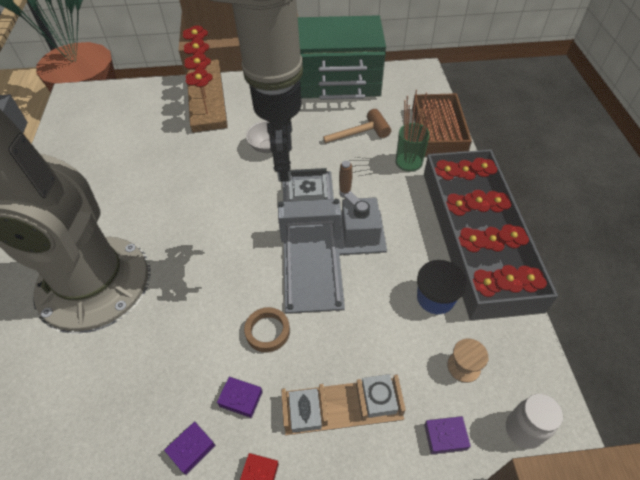

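```bash
python3 - <<'E'
from h import *
crop(cv2.imread("pics/w20.png"),75,95,130,130,6,"w20c.png")
E
```

```text
(no output)
```

View pics/w20c.png

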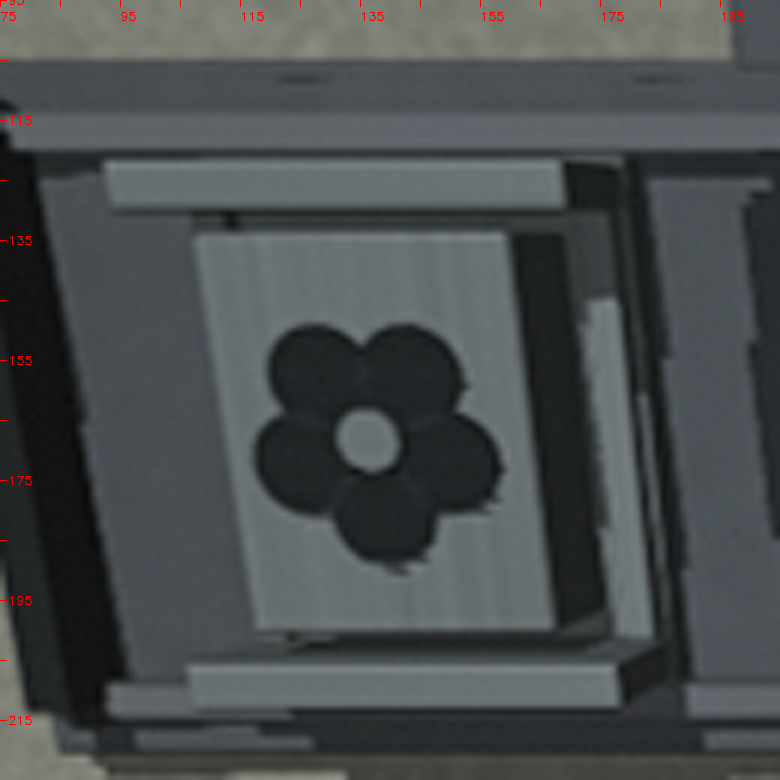

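```bash
python3 - <<'E'
from h import *
load("w20")
q=lambda x,y,z: atz("wrist",75+x/6,95+y/6,z)
d=q(368,440,48)
w=[q(x,y,48) for x,y in ((110,207),(566,207),(187,664),(620,664))]
print(d,np.mean(w,0)); dd=d-np.mean(w,0); c,s=np.cos(-.037),np.sin(-.037)
print("local",c*dd[0]+s*dd[1],-s*dd[0]+c*dd[1])
top=np.mean([q(*u,46) for u in ((194,232),(510,232),(556,632),(257,632))],0); print(top)
from rig import get_state; g=get_state();print(g["clock"],g["ft_force"])
E
```

```text
[484.97507104 188.81195613  48.        ] [484.63205388 188.2589734   48.        ]
local 0.3223267049239864 0.5652929897904966
[485.2438976  187.68836979  46.        ]
36.7 [ 0.30567378 -0.21725455  0.08007634]
```

```bash
python3 -c "
from rig import r
print(r.close_job())"
```

```text
the job is handed in; nothing more can be done
None
```

The job is done and handed in at about 37 s of the 72 s allowed; no verdict came back.

- **Die:** I gripped the flower die across its 66 mm length and lifted it out of the middle rack slot. I set it on free table, regripped it across its 52 mm width, and laid it face up in the seat of the bed.
- **Crank:** I gripped the sleeve from above and led it anticlockwise without opening the fingers. The winding went from about 0.77 rad to about 10.0 rad, where the force began to build at the end stop. Then I let go, rose straight up and moved clear.

The last pictures and readings showed:

- **Die in seat:** flat and flower up, about 0.3 mm (x) and 0.6 mm (y) from the seat centre.
- **Bed:** the seat is about 113 mm past the roller (114 mm given), which puts the crank at roughly 9.97 rad.
- **Forces:** while the sleeve was held, the wrist force stayed around 10 N or less. After release it read near zero.
- **Surroundings:** the leaf and ring dies are still in the rack. The bystanders visible in the side view look where they were, though I compared them by eye only.

The tool tilted by about 0.02 rad over the run, with no visible effect. None of the checks failed, and none disagreed by more than the few millimetres that the cameras differ from each other.

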